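# Put a wax cassette in the balance and shut its sliding window

### The arm

A 7-joint arm with a two-finger parallel gripper is mounted at the origin on a cart in front of the work surface, level with it; the furniture and walls round the work are solid. World frame = base frame: x ahead of the robot, y to its left, z up, the work surface at z = 0. Lengths are in m, angles in rad, forces in N, time in s.
With the tool pointing down it reaches from about 0.425 to 0.925 m from the base axis. Payload 6.8 kg.
Tool frame: the origin (TCP) lies midway between the tips of the shut fingers; the grasp point (between the pads) lies 19 mm behind it (robot.grasp_offset is the distance from the TCP to the grasp point, in m); x points along the fingers, z is the direction in which the jaws open and shut, and the axes are right-handed (so a half turn about x gives the same grasp; the last joint's range is limited). The gripper opens to 88 mm and grips with 3 to 60 N. Pads are 20 mm wide; open, the fingers measure 115 mm over their backs; the gripper's body (75 mm by 178 mm) begins 61 mm behind the grasp point.
Start: joints at [-1.266, 0.477, 0.022, 1.555, -0.011, 1.109, -0.083], TCP at [0.271, 0.618, 0.223] pointing down, gripper open.
Joint ranges: [-2.96, 2.96], [-0.34, 2.1], [-1.41, 1.46], [0.24, 2.44], [-1.37, 4.51], [0.17, 1.92], [-2.96, 2.96]. Speed limits (rad/s): [2.39, 2.39, 3.14, 3.14, 3.14, 3.14, 3.14].

### API

Orientations are given as a unit quaternion [x, y, z, w].
In Python, from station import status, imaging, robot gives the robot as it stands.
- The arm moves only by the shell command python3 -m creep 'ROWS' [FORCE]. ROWS is a JSON object of lists of equal length, an entry for each row: "twist": the turn, a rotation vector about the world's x, y, z in rad, a list of three; "slide": the shift along the world's x, y, z in m, a list of three; "jaw": the finger opening in m, from 0 to 0.0878. In form: {"twist": [[wx, wy, wz], ...], "slide": [[x, y, z], ...], "jaw": [jaw, ...]}. A call has 1 to 5 rows; each row shifts and turns the commanded pose from where the row before left it; what a row does not reach is not made up. A row lasts 1/8 s, in which the tool goes at most 62.5 mm and 10.7 degrees, less where a joint would pass 70% of its speed; a pose out of reach is approached as far as the arm can. A call is refused whole if a number of a shift passes 0.0625 or a number of a turn 0.188, either way. A call with a gripper value outside its range is refused whole. The fingers move at their own pace and stop on an object; FORCE is the grip in N (left out, the last holds). Time passes only in rows, so rows that do not move let the fingers close. It gives the time, the measured TCP pose, the force and the opening at its end, in the units of the state.
- status.state(): the state, without advancing time (a new reading comes with each control period).
- imaging.capture(name): name is "side" or "top" or "wrist"; returns a dict with "color" (480x640x3 uint8, red, green, blue), "z_map" (480x640 float32, m along the optical axis (not along the pixel's ray), 0 where there is no reading), "fx", "fy", "cx", "cy" (pixels), "pose" (4x4, takes a point from camera to world coordinates); the wrist camera has in their place "tool_from_camera" (4x4, takes a point from camera to tool coordinates, whose origin is the TCP and whose axes are the tool frame's). Camera axes: x right, y down, z forward; pixel columns grow to the right and rows downward; lengths in m; the calibration is good to about 2 mm. A picture is of the moment at which its call begins: read the wrist's pose just before it.
- robot.finish_job(): hands the job in, once; it reports no verdict.
The state is a dict: "t": time; "joint_pos": joint angles; "qd": joint speeds; "tau": joint torques, N m; "ee_pos": TCP position; "ee_rot": TCP orientation; "contact_force": force on the tool from outside, world axes, zero at the start; "moment": the same for the moment, N m; "gripper_width": finger opening in m.
Only numpy, scipy, OpenCV 4.12 (cv2) and the standard library are available. Lean on these libraries where they do the work, as an engineer would, in place of code of your own. Each camera call takes 0.05 s, during which the arm holds its last target.

### The job

Gently slide the balance's top window fully open by its upright handle, set the cassette that carries a wax block down in the middle of the weighing pan, wax side up and without dropping it, then gently slide the window fully shut again. Do not slam the window, and leave the two empty slotted cassettes where they lie.

Things in the scene. Friction and masses are not known exactly. Their poses are not given: they have to be found in the camera images.
- balance: White balance fixed to the bench, 200 (x) x 370 (y) x 114 mm high. Origin on the bench under the pan centre; z up, -x its front (robot side). Weighing chamber at its left (+y), solid housing with display at y = -80 to -262 mm, top 97 mm. Aluminium track rails along y at x = +-79 to +-96 mm, up to 114 mm; stop bar across the left end at y = 92 to 98 mm, up to 110 mm.
- pan (a point): Centre of the top face of the weighing pan, a fixed steel disc of 90 mm diameter, 48 mm above the bench, in the middle of the chamber. The chamber is 160 x 160 mm inside, floor 30 mm above the bench, glass walls up to 96 mm, open only at the top when the window is slid away.
- window (a joint): Travel in m of the sliding top window (glass in an aluminium frame, 168 x 172 mm, top 106 mm above the bench): 0 = fully shut over the chamber, 0.165 = fully open over the housing, a firm stop at each end. Opens along the balance's -y (to its right), stays where left; friction about 1.5 N, 0.25 kg. May start up to 20 mm ajar.
- window_fin (a point): Centre of the upright black handle fin in the middle of the window, 122 mm above the bench: 44 mm along the balance's x, 12 mm thick along its y, from 107 to 137 mm above the bench, on a foot 52 x 26 mm, 109 mm high. Moves with the window; straight above the pan centre when shut. Push either 44 mm wide face, or pinch the 12 mm.
- wax_cassette_center (a point): Centre, half-way up (7 mm over its underside), of the loose tissue cassette that carries a raised cream wax block: flat base 28 mm (its x) by 41 mm (its y), 6 mm high, with the wax (24 mm wide) on top to 14 mm high. z is up when the wax is up. About 20 g. Pick it across the 28 mm.
- empty_cassette_1: A loose empty tissue cassette, flat and slotted, no wax, 28 (x) x 41 (y) x 7 mm, not to be moved. Origin at the centre of its underside.
- empty_cassette_2: Another empty tissue cassette, the same shape, not to be moved. Origin at the centre of its underside.
Mind the look-alikes: they are no part of the job. What is meant by the part that bears wax_cassette_center is not orange or pink, and is the smaller of those in its own colour.

How it is judged:
On the way, in this order (a step that is already met when the one before it is completed fails the run):
1. the window is slid open (at least 150 of its 165 mm) (value of joint window above 0.15 m), for 0.1 s.
2. the wax cassette is lowered onto the pan (within 20 mm of its centre, at most 8 mm above it) while still held by the fingers (horizontal distance between wax_cassette_center and pan below 0.02 m and z of wax_cassette_center in the frame of pan below 0.015 m and contact force between the fingers and wax_cassette above 0.3 N), for 0.05 s.
3. the cassette is let go and stays on the pan (horizontal distance between wax_cassette_center and pan below 0.02 m and z of wax_cassette_center in the frame of pan below 0.011 m and contact force between the fingers and wax_cassette below 0.05 N and linear speed of wax_cassette below 0.03 m/s), for 0.2 s.
At the end, for the whole second after the job is handed in: The window is shut to within 5 mm; the wax cassette lies at rest on the pan, wax up, flat within 0.15 rad, its centre within 20 mm of the pan's centre; each empty cassette lies within 20 mm of where it started (value of joint window below 0.005 m and horizontal distance between wax_cassette_center and pan below 0.02 m and z of wax_cassette_center in the frame of pan between 0.003 and 0.011 m and angle between wax_cassette_center's own z axis and vertical below 0.15 rad and linear speed of wax_cassette below 0.02 m/s and distance of each of empty_cassette_1, empty_cassette_2 from where it was at the start of the episode below 0.02 m); the robot touches nothing.
It fails at once if the window is slammed (slides faster than 0.4 m/s) (velocity of joint window above 0.4 m/s or velocity of joint window below -0.4 m/s).
It fails at once if an empty cassette is moved by more than 20 mm (distance of any of empty_cassette_1, empty_cassette_2 from where it was at the start of the episode above 0.02 m).
It also fails if it takes over 72 s, if anything falls off the work surface, if the arm or the gripper's body presses on something with over 40 N, if the wrist force passes 120 N, or if a joint passes its speed limit or range.

## Working session

There is one attempt and no reset: what is moved stays moved. The work goes in short steps, Python scripts to look and compute and a shell command to move; the robot and the scene stay as the last step left them, time stands still between calls to the robot, and variables do not carry over. Pictures are saved under pics/ and viewed, and the job is handed in when it is done.

```bash
ls; mkdir -p pics
cat > h.py <<'E'
import numpy as np, cv2, json
from scipy.spatial.transform import Rotation as R
from station import status, imaging, robot
def cap(name, fn=None):
    s=status.state(); c=imaging.capture(name)
    if 'pose' in c: T=np.array(c['pose'])
    else:
        W=np.eye(4); W[:3,:3]=R.from_quat(s['ee_rot']).as_matrix(); W[:3,3]=s['ee_pos']
        T=W@np.array(c['tool_from_camera'])
    c['T']=T
    if fn: cv2.imwrite('pics/'+fn, cv2.cvtColor(c['color'],cv2.COLOR_RGB2BGR))
    np.savez('pics/'+(fn or name)+'.npz',**{k:c[k] for k in('color','z_map','fx','fy','cx','cy','T')})
    return c
def ray(c,u,v):
    d=c['T'][:3,:3]@np.array([(u-c['cx'])/c['fx'],(v-c['cy'])/c['fy'],1.]); return c['T'][:3,3],d
def onz(c,u,v,z):
    o,d=ray(c,u,v); return o+d*(z-o[2])/d[2]
def pts(c):
    z=c['z_map']; v,u=np.mgrid[:z.shape[0],:z.shape[1]]
    P=np.stack([(u-c['cx'])/c['fx']*z,(v-c['cy'])/c['fy']*z,z],-1)
    return P@c['T'][:3,:3].T+c['T'][:3,3]
def tri(c1,p1,c2,p2):
    o1,d1=ray(c1,*p1);o2,d2=ray(c2,*p2)
    A=np.stack([d1,-d2],1);s=np.linalg.lstsq(A,o2-o1,rcond=None)[0]
    a=o1+d1*s[0];b=o2+d2*s[1];return (a+b)/2,np.linalg.norm(a-b)
E
python3 - <<'E'
from h import *
print(status.state())
for n in('side','top','wrist'):
    c=cap(n,n+'0.png');print(n,c['T'].round(3),c['fx'],c['cx'])
E
```

```text
pics
{'t': 0.0, 'joint_pos': array([-1.26611146,  0.47780029,  0.02238106,  1.55643994, -0.01147677,
        1.10927496, -0.08306759]), 'qd': array([-0.00121776,  0.0006173 ,  0.00016198,  0.00103728,  0.00024317,
       -0.00038729,  0.00012475]), 'tau': array([-3.49465990e-04, -5.82852280e+01,  1.53474871e+00, -2.72607940e+01,
       -5.43112401e-02,  1.69267593e-02,  1.71750298e-04]), 'ee_pos': array([0.27059035, 0.61774319, 0.22168726]), 'ee_rot': array([-0.3873278 ,  0.5923428 ,  0.38653467,  0.59135279]), 'contact_force': array([ 0.93414747, -0.84501644, -0.05541162]), 'moment': array([-0.01160761,  0.04584938,  0.01781717]), 'gripper_width': 0.08738115530606996}
side [[-0.999  0.034 -0.008  0.463]
 [ 0.025  0.547 -0.836  0.97 ]
 [-0.024 -0.836 -0.548  0.625]
 [ 0.     0.     0.     1.   ]] 457.3386464050222 320.7793834502775
top [[ 2.500e-02 -9.810e-01  1.930e-01  2.830e-01]
 [-1.000e+00 -2.500e-02  4.000e-03  2.020e-01]
 [ 1.000e-03 -1.930e-01 -9.810e-01  1.043e+00]
 [ 0.000e+00  0.000e+00  0.000e+00  1.000e+00]] 561.7225364864904 321.4440412695948
wrist [[ 0.402  0.881  0.25   0.202]
 [ 0.916 -0.386 -0.112  0.649]
 [-0.002  0.273 -0.962  0.383]
 [ 0.     0.     0.     1.   ]] 408.20481655081903 317.7904520879181
```

View pics/side0.png

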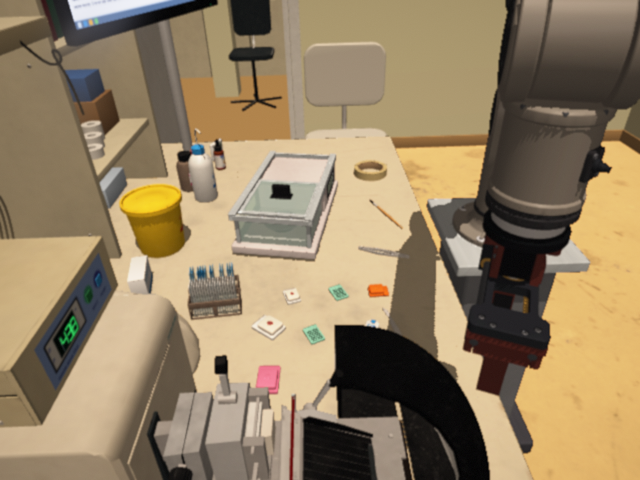

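View pics/top0.png

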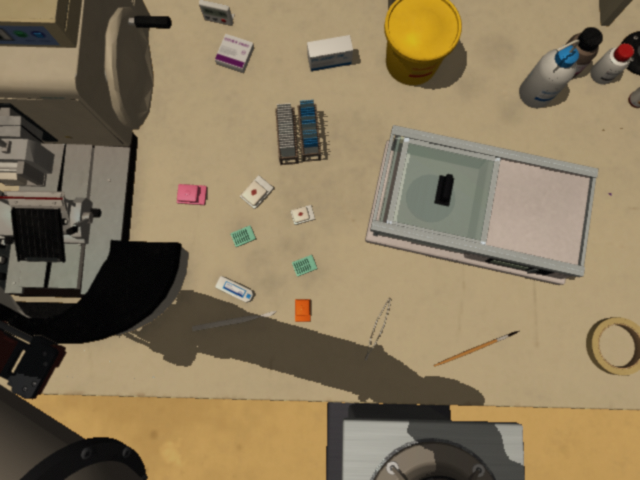

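View pics/wrist0.png

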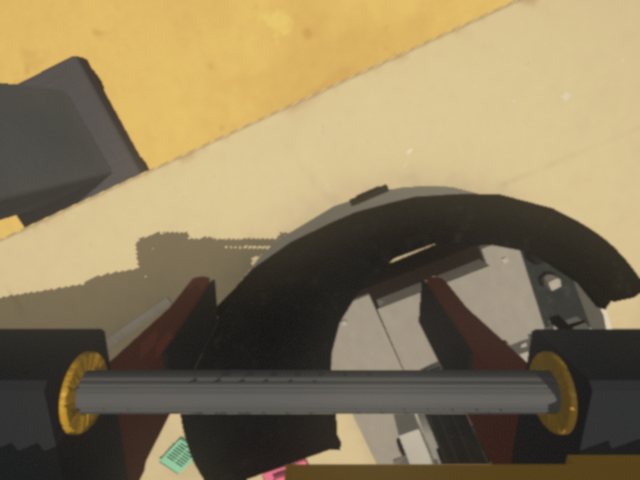

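```bash
cat >> h.py <<'E'
def load(fn):
    d=np.load('pics/'+fn+'.npz'); return {k:d[k] for k in d}
E
python3 - <<'E'
from h import *
t=load('top0.png');s=load('side0.png')
a=cv2.resize(t['color'][170:290,220:340],(600,600),interpolation=2)[:,:,::-1]
cv2.imwrite('pics/crop_t.png',a)
b=cv2.resize(s['color'][270:350,240:400],(800,400),interpolation=2)[:,:,::-1]
cv2.imwrite('pics/crop_s.png',b)
P=pts(t)
for n,(u,v) in dict(wbig=(257,191),wsmall=(303,214),g1=(243,236),g2=(304,265),or_=(303,310),pink=(192,194),fin=(445,190)).items():
    print(n,P[v,u].round(4))
for n,(u,v) in dict(cTL=(395,128),cTR=(596,170),cBR=(583,275),cBL=(370,240)).items():
    print(n,P[v-3:v+4,u-3:u+4].reshape(-1,3).round(3)[[8,24,40]], onz(t,u,v,.114).round(3))
E
```

```text
wbig [0.5609 0.3305 0.0161]
wsmall [0.519  0.2422 0.0142]
g1 [0.4753 0.3536 0.0081]
g2 [0.4241 0.2377 0.0033]
or_ [0.3403 0.2367 0.0128]
pink [0.2827 0.2024 1.0425]
fin [0.5379 0.002  0.1367]
cTL [[0.658 0.086 0.115]
 [0.654 0.082 0.114]
 [0.65  0.079 0.116]] [0.654 0.082 0.114]
cTR [[ 0.59  -0.26   0.115]
 [ 0.586 -0.263  0.115]
 [ 0.621 -0.326 -0.002]] [ 0.587 -0.264  0.114]
cBR [[ 0.407 -0.225  0.117]
 [ 0.404 -0.23   0.114]
 [ 0.415 -0.286  0.   ]] [ 0.404 -0.23   0.114]
cBL [[0.473 0.121 0.03 ]
 [0.47  0.117 0.03 ]
 [0.467 0.113 0.025]] [0.454 0.124 0.114]
```

View pics/crop_t.png

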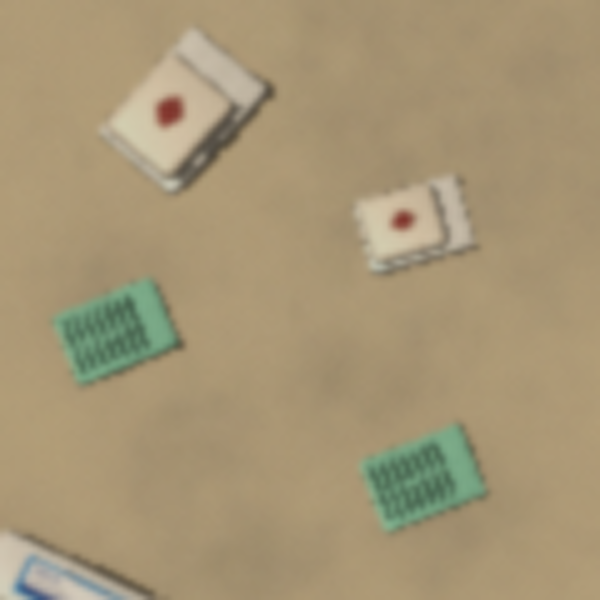

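View pics/crop_s.png

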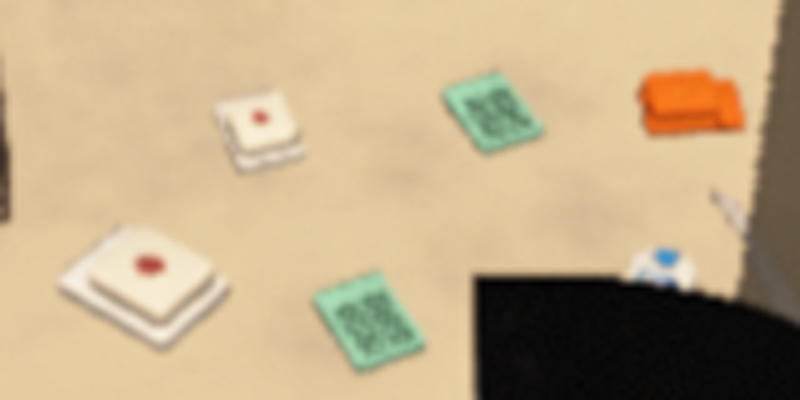

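Candidates (top px): big white wax (257,191), small white wax (303,214), orange (303,310), pink (192,194), green empties (243,236) and (304,265). By the description (not orange or pink, the smaller of its colour) it's the small white one at top (303,214) / side (292,296). The crops confirm this: cream wax with a red mark on a white base.

Run:
```python
from h import *
for n,box in (('top',(280,195,326,235)),('side',(275,280,308,312))):
    c=load(n+'0.png');x0,y0,x1,y1=box
    im=c['color'][y0:y1,x0:x1]
    hsv=cv2.cvtColor(im,cv2.COLOR_RGB2HSV)
    bg=np.median(im.reshape(-1,3),0); print(n,'bg',bg)
    lab=cv2.cvtColor(im,cv2.COLOR_RGB2LAB).astype(float); lb=np.median(lab.reshape(-1,3),0)
    m=((lab[...,0]-lb[0]>14)|(np.abs(lab[...,1]-lb[1])>15)).astype(np.uint8)
    k,l,st,ce=cv2.connectedComponentsWithStats(m); i=1+st[1:,4].argmax(); m=(l==i).astype(np.uint8)
    cs=max(cv2.findContours(m,0,2)[0],key=cv2.contourArea)
    r=cv2.minAreaRect(cs); print(st[i],r[0][0]+x0,r[0][1]+y0,r[1],r[2])
    bx=cv2.boxPoints(r)+[x0,y0]
    w=np.array([onz(c,u,v,.005) for u,v in bx]);print(w.round(4))
    print('mean',w.mean(0),'edges',np.linalg.norm(np.diff(w,axis=0,append=w[:1]),axis=1))
    # red dot centre
    red=(im[...,0].astype(int)-im[...,1]>50); v,u=np.nonzero(red);print('red',u.mean()+x0,v.mean()+y0,len(u))
    P=pts(c)[y0:y1,x0:x1]; print('wax z',np.percentile(P[m>0][:,2],[10,50,90]),'bench',np.median(P[m==0][:,2]))
t=load('top0.png');s=load('side0.png')
# balance
P=pts(t);reg=np.zeros(P.shape[:2],bool);reg[110:300,350:620]=1
m=(reg&(P[...,2]>.1105)&(P[...,2]<.119)).astype(np.uint8)
k,l,st,ce=cv2.connectedComponentsWithStats(m); i=1+st[1:,4].argmax();print('rail comps',st[1:][st[1:,4]>30])
q=P[(m>0)][:,:2]; 
r=cv2.minAreaRect((q*1000).astype(np.float32));print('rails',r,cv2.boxPoints(r))
m=reg&(P[...,2]>.125)&(P[...,2]<.15);print('fin',m.sum(),P[m].mean(0), cv2.minAreaRect((P[m][:,:2]*1000).astype(np.float32)))
P=pts(s);reg[:]=0;reg[170:210,255:310]=1
m=reg&(P[...,2]>.125)&(P[...,2]<.15);print('fin side',m.sum(),P[m].mean(0),P[m].min(0),P[m].max(0))
```

```text
top bg [167. 148. 114.]
[ 11  12  17  17 170] 299.26415252685547 214.9245262145996 (13.736054420471191, 14.834939002990723) 74.05460357666016
[[0.5276 0.267  0.005 ]
 [0.5362 0.2402 0.005 ]
 [0.5107 0.2323 0.005 ]
 [0.5021 0.259  0.005 ]]
mean [0.51914359 0.24962019 0.005     ] edges [0.02815722 0.02669621 0.02802664 0.02665659]
red 300.0 213.71428571428572 7
wax z [0.00883447 0.01220912 0.014772  ] bench -0.0006432895710313247
side bg [223. 197. 157.]
[ 9  8 15 11 95] 291.17646980285645 293.70588397979736 (9.216353416442871, 13.096923828125) 75.96376037597656
[[0.5372 0.228  0.005 ]
 [0.5107 0.219  0.005 ]
 [0.5055 0.2481 0.005 ]
 [0.5314 0.2566 0.005 ]]
mean [0.52117393 0.2378996  0.005     ] edges [0.02797875 0.02949241 0.02725031 0.02916864]
red 291.7142857142857 293.0 7
wax z [0.01106532 0.01294016 0.01439015] bench -9.7797764179397e-05
rail comps [[ 391  125  207   54 1831]
 [ 371  220  214   56 2075]]
rails ((531.64453125, -72.19195556640625), (362.4655456542969, 193.7090301513672), 78.65332794189453) [[ 401.02643 -230.82686]
 [ 590.9494  -268.9381 ]
 [ 662.26263   86.44295]
 [ 472.33966  124.5542 ]]
fin 199 [ 0.54424593 -0.00158728  0.13492871] ((545.1128540039062, -2.4390525817871094), (12.216835021972656, 43.46242904663086), 78.44194030761719)
fin side 117 [0.5470521  0.00079129 0.13221217] [ 0.52548136 -0.00901522  0.12505948] [0.56864145 0.0081053  0.13931529]
```

```bash
cat >> h.py <<'E'
def axes():
    s=status.state();M=R.from_quat(s['ee_rot']).as_matrix()
    print('t',s['t'].__round__(2),'p',np.round(s['ee_pos'],4),'jaw dir deg',np.degrees(np.arctan2(M[1,2],M[0,2])).round(2),'xaxis',M[:,0].round(4),'f',np.round(s['contact_force'],2),'w',round(s['gripper_width'],4),'q',np.round(s['joint_pos'],2))
E
python3 -c "
from h import *
axes()"
```

```text
t 0.15 p [0.2706 0.6179 0.2219] jaw dir deg 66.35 xaxis [-4.0e-04 -1.3e-03 -1.0e+00] f [-0.21 -0.28  0.83] w 0.0877 q [-1.27  0.48  0.02  1.56 -0.01  1.11 -0.08]
```

```bash
python3 -m creep '{"twist":[[0,0,0.043],[0,0,0.043],[0,0,0.043],[0,0,0.043],[0,0,0.043]],"slide":[[0.025,-0.055,0.01],[0.025,-0.055,0.01],[0.025,-0.055,0],[0.025,-0.055,0],[0.025,-0.055,0]],"jaw":[0.0878,0.0878,0.0878,0.0878,0.0878]}' 10
python3 -c "
from h import *
axes();cap('wrist','w1.png')"
```

```text
t: 0.78
ee_pos: [0.3963, 0.3413, 0.2426]
ee_rot: [-0.449, 0.547, 0.449, 0.547]
contact_force: [1.3, -0.2, 0.6]
gripper_width: 0.088
t 0.78 p [0.3963 0.3413 0.2426] jaw dir deg 78.74 xaxis [ 1.e-04  1.e-04 -1.e+00] f [ 1.27 -0.24  0.59] w 0.088 q [-0.89  0.21  0.07  1.9  -0.02  1.04  0.56]
```

View pics/w1.png

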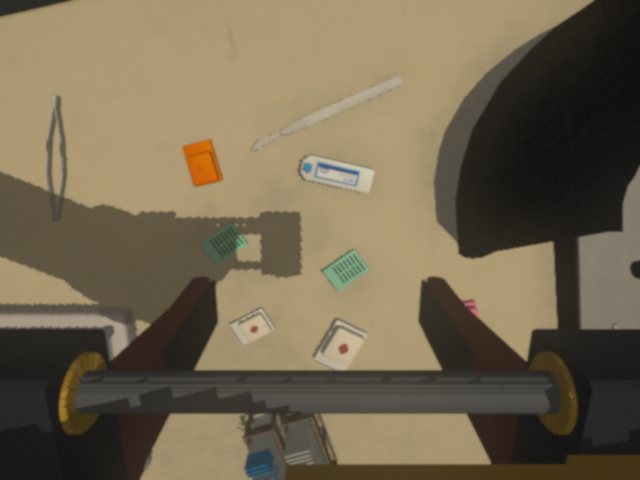

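The wrist view shows the small white cassette whole at (252,325), the big one at (341,345) and the green empties at (224,243) and (345,269). I'll measure it here, then move on to the fin.

```bash
cat >> h.py <<'E'
def cass(fn,box,zb=.005,thr=12):
    c=load(fn);x0,y0,x1,y1=box;im=c['color'][y0:y1,x0:x1]
    lab=cv2.cvtColor(im,cv2.COLOR_RGB2LAB).astype(float)
    ed=np.concatenate([lab[0],lab[-1],lab[:,0],lab[:,-1]]);lb=np.median(ed,0)
    d=lab-lb
    m=((d[...,0]>thr)|(d[...,1]>12)|((d[...,2]<-8)&(d[...,0]>-20))).astype(np.uint8)
    m=cv2.morphologyEx(m,cv2.MORPH_CLOSE,np.ones((3,3),np.uint8))
    k,l,st,ce=cv2.connectedComponentsWithStats(m);i=1+st[1:,4].argmax();m=(l==i).astype(np.uint8)
    cs=max(cv2.findContours(m,0,2)[0],key=cv2.contourArea).reshape(-1,2)+[x0,y0]
    w=np.array([onz(c,u,v,zb)[:2] for u,v in cs])
    r=cv2.minAreaRect((w*1000).astype(np.float32));print(fn,'rect mm',np.round(r[0],1),np.round(r[1],1),round(r[2],1))
    red=(im[...,0].astype(int)-im[...,1]>50)&(m>0);v,u=np.nonzero(red);p=(u.mean()+x0,v.mean()+y0);print('red',p,onz(c,*p,.014).round(4))
    big=cv2.resize(im,None,fx=8,fy=8)[:,:,::-1].copy();cc=((cs-[x0,y0])*8+4).astype(int);cv2.polylines(big,[cc.reshape(-1,1,2)],True,(0,0,255));cv2.imwrite('pics/m_'+fn,big)
    return c,p
E
python3 - <<'E'
from h import *
a,pa=cass('w1.png',(222,298,284,352))
b,pb=cass('top0.png',(282,196,326,234))
s=load('side0.png')
print('tri w-top',tri(a,pa,b,pb),'w-side',tri(a,pa,s,(291.7,293)),'top-side',tri(b,pb,s,(291.7,293)))
E
```

```text
w1.png rect mm [518.8 244.8] [29.4 40.1] 17.3
red (np.float64(253.95), np.float64(328.75)) [0.5176 0.2481 0.014 ]
top0.png rect mm [520.5 244.3] [28.6 41.3] 17.8
red (np.float64(300.0), np.float64(213.71428571428572)) [0.5194 0.2479 0.014 ]
tri w-top (array([0.5196182 , 0.24764986, 0.0110753 ]), np.float64(0.0012048859755438368)) w-side (array([0.51851798, 0.24770728, 0.01421955]), np.float64(0.0018950090011992248)) top-side (array([0.51920314, 0.24785446, 0.01508961]), np.float64(5.746529530702408e-05))
```

View pics/m_w1.png

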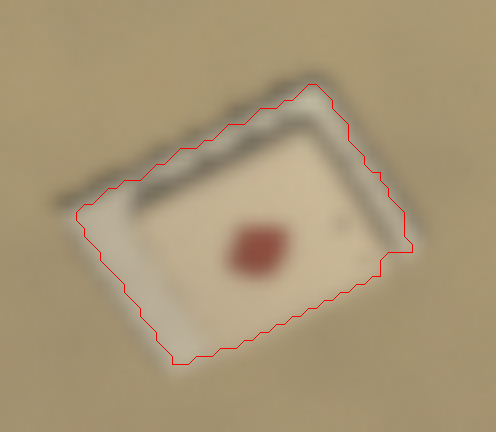

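```bash
python3 -m creep '{"twist":[[0,0,0],[0,0,0],[0,0,0],[0,0,0],[0,0,0]],"slide":[[0.021,-0.05,0],[0.021,-0.05,0],[0.021,-0.05,0],[0.021,-0.05,0],[0.021,-0.05,0]],"jaw":[0.0878,0.0878,0.0878,0.0878,0.0878]}'
python3 -m creep '{"twist":[[0,0,0],[0,0,0],[0,0,0]],"slide":[[0.022,-0.046,0],[0.022,-0.046,0],[0,0,-0.02]],"jaw":[0.0878,0.0878,0.0878]}'
python3 -c "
from h import *
axes();cap('wrist','w2.png')"
```

```text
t: 1.45
ee_pos: [0.5012, 0.0919, 0.2427]
ee_rot: [-0.448, 0.547, 0.448, 0.547]
contact_force: [1.2, 0.4, 0.0]
gripper_width: 0.0881
t: 1.82
ee_pos: [0.5469, -0.0032, 0.2237]
ee_rot: [-0.447, 0.548, 0.445, 0.549]
contact_force: [-0.1, 1.0, -0.5]
gripper_width: 0.0875
t 1.82 p [ 0.5469 -0.0032  0.2237] jaw dir deg 78.25 xaxis [ 0.0037 -0.0015 -1.    ] f [-0.09  0.98 -0.47] w 0.0875 q [-0.38  0.27  0.33  1.88 -0.1   1.    1.36]
```

View pics/w2.png

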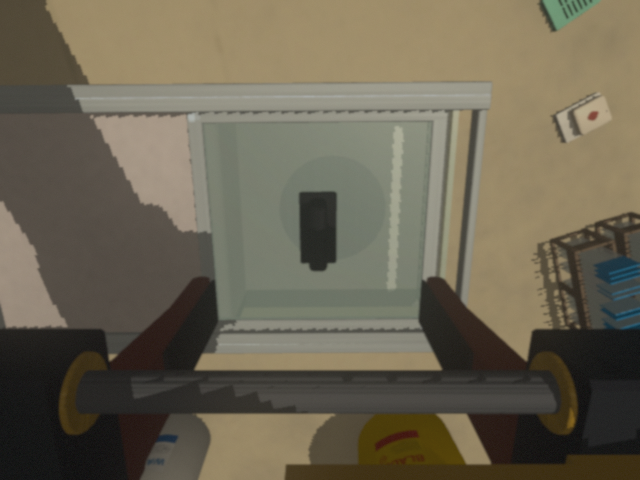

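Here the fin is at (318,227) on its foot, the pan disc (seen through the glass) around (334,207), and the stop bar is at the right.

Run:
```python
from h import *
c=load('w2.png');P=pts(c)
reg=np.zeros((480,640),bool);reg[180:290,285:350]=1
m=reg&(P[...,2]>.13)&(P[...,2]<.145)
v,u=np.nonzero(m);print(m.sum(),u.min(),u.max(),v.min(),v.max(),P[m].mean(0),cv2.minAreaRect((P[m][:,:2]*1000).astype(np.float32)))
t=load('top0.png')
print('z rails',np.median(P[90:105,250:450].reshape(-1,3),0))
# stop bar line and rail edge positions
m=(P[...,2]>.1105)&(P[...,2]<.118); m[:, :70]=0;m[300:]=0
m[180:300,185:500]=0
q=(P[m][:,:2]*1000).astype(np.float32);r=cv2.minAreaRect(q);print(r,cv2.boxPoints(r))
# stop bar
for vv in (150,200,250):
  print([P[vv,uu].round(3).tolist() for uu in range(452,486,5)])
```

```text
1211 308 326 204 270 [ 0.54315705 -0.00268987  0.13574119] ((544.2217407226562, -3.0651779174804688), (11.592890739440918, 43.33145523071289), 78.48298645019531)
z rails [0.46374446 0.03431313 0.11338531]
((455.52825927734375, -5.924560546875), (267.4381408691406, 61.447601318359375), 68.83939361572266) [[ 378.6057  -119.53646]
 [ 435.91003 -141.71803]
 [ 532.4508   107.68734]
 [ 475.14648  129.86891]]
[[0.512, 0.099, 0.096], [0.526, 0.133, -0.001], [0.527, 0.137, -0.001], [0.528, 0.142, -0.001], [0.513, 0.11, 0.105], [0.514, 0.112, 0.108], [0.514, 0.115, 0.109]]
[[0.572, 0.123, 0.001], [0.573, 0.128, -0.0], [0.574, 0.132, -0.0], [0.547, 0.103, 0.105], [0.473, 0.013, 0.385], [0.547, 0.108, 0.109], [0.578, 0.151, -0.002]]
[[0.622, 0.117, -0.001], [0.623, 0.122, -0.0], [0.583, 0.096, 0.104], [0.582, 0.098, 0.109], [0.583, 0.102, 0.108], [0.627, 0.141, -0.001], [0.628, 0.146, -0.001]]
```

```bash
python3 -m creep '{"twist":[[0,0,0.005],[0,0,0],[0,0,0],[0,0,0]],"slide":[[-0.003,0,-0.036],[0,0,-0.036],[0,0,-0.034],[0,0,0]],"jaw":[0.06,0.05,0.04,0.04]}' 10
python3 -c "
from h import *
axes()"
```

```text
t: 2.38
ee_pos: [0.5397, 0.002, 0.1148]
ee_rot: [-0.449, 0.547, 0.451, 0.544]
contact_force: [-0.1, -0.4, 0.1]
gripper_width: 0.0509
t 2.38 p [0.5397 0.002  0.1148] jaw dir deg 79.01 xaxis [-5.5e-03 -5.0e-04 -1.0e+00] f [-0.07 -0.45  0.12] w 0.0509 q [-0.35  0.4   0.29  1.99 -0.16  0.78  1.41]
```

```bash
python3 -m creep '{"twist":[[0,0,0]],"slide":[[0,0,0]],"jaw":[0.04]}' 10
python3 -c "
from h import *
axes()"
```

```text
t: 2.5
ee_pos: [0.5425, 0.0017, 0.1178]
ee_rot: [-0.45, 0.545, 0.449, 0.546]
contact_force: [-0.2, -0.3, 0.4]
gripper_width: 0.0419
t 2.5 p [0.5425 0.0017 0.1178] jaw dir deg 78.98 xaxis [ 1.1e-03  3.0e-04 -1.0e+00] f [-0.2  -0.3   0.42] w 0.0419 q [-0.35  0.4   0.29  1.99 -0.16  0.78  1.41]
```

```bash
python3 -m creep '{"twist":[[0,0,0],[0,0,0],[0,0,0],[0,0,0]],"slide":[[0.001,-0.004,-0.001],[0,0,0],[0,0,0],[0,0,0]],"jaw":[0.03,0.02,0.01,0.005]}' 10
python3 -c "
from h import *
axes()"
```

```text
t: 3.0
ee_pos: [0.543, -0.0027, 0.1161]
ee_rot: [-0.45, 0.546, 0.449, 0.546]
contact_force: [-1.1, -0.4, 3.6]
gripper_width: 0.0116
t 3.0 p [ 0.543  -0.0027  0.1161] jaw dir deg 78.93 xaxis [ 6.e-04  2.e-04 -1.e+00] f [-1.07 -0.37  3.61] w 0.0116 q [-0.34  0.4   0.29  1.99 -0.16  0.78  1.42]
```

```bash
python3 -m creep '{"twist":[[0,0,0],[0,0,0],[0,0,0],[0,0,0],[0,0,0]],"slide":[[-0.002,-0.0098,0],[-0.0034,-0.0167,0],[-0.0036,-0.0176,0],[-0.0036,-0.0176,0],[-0.0036,-0.0176,0]],"jaw":[0.005,0.005,0.005,0.005,0.005]}' 10
python3 -m creep '{"twist":[[0,0,0],[0,0,0],[0,0,0],[0,0,0],[0,0,0]],"slide":[[-0.0036,-0.0176,0],[-0.0036,-0.0176,0],[-0.0034,-0.0167,0],[-0.002,-0.0098,0],[0,0,0]],"jaw":[0.005,0.005,0.005,0.005,0.005]}' 10
python3 -c "
from h import *
axes()"
```

```text
t: 3.62
ee_pos: [0.527, -0.0832, 0.1161]
ee_rot: [-0.45, 0.545, 0.449, 0.546]
contact_force: [2.2, 2.2, 4.4]
gripper_width: 0.0119
t: 4.25
ee_pos: [0.5145, -0.1456, 0.1161]
ee_rot: [-0.45, 0.546, 0.448, 0.546]
contact_force: [1.1, -3.0, 6.3]
gripper_width: 0.012
t 4.25 p [ 0.5145 -0.1456  0.1161] jaw dir deg 78.85 xaxis [ 0.0016 -0.0014 -1.    ] f [ 1.12 -3.03  6.32] w 0.012 q [-0.1   0.39  0.32  2.01 -0.17  0.77  1.7 ]
```

```bash
python3 -m creep '{"twist":[[0,0,0],[0,0,0],[0,0,0]],"slide":[[-0.0008,-0.004,0],[-0.0008,-0.004,0],[0,0,0]],"jaw":[0.005,0.005,0.005]}' 10
python3 -c "
from h import *
axes();cap('wrist','w3.png');cap('top','top3.png')"
```

```text
t: 4.62
ee_pos: [0.5132, -0.152, 0.1161]
ee_rot: [-0.45, 0.545, 0.449, 0.546]
contact_force: [3.5, -0.2, 6.9]
gripper_width: 0.0119
t 4.62 p [ 0.5132 -0.152   0.1161] jaw dir deg 78.95 xaxis [ 1.6e-03 -6.0e-04 -1.0e+00] f [ 3.53 -0.23  6.88] w 0.0119 q [-0.09  0.39  0.32  2.01 -0.18  0.77  1.72]
```

View pics/w3.png

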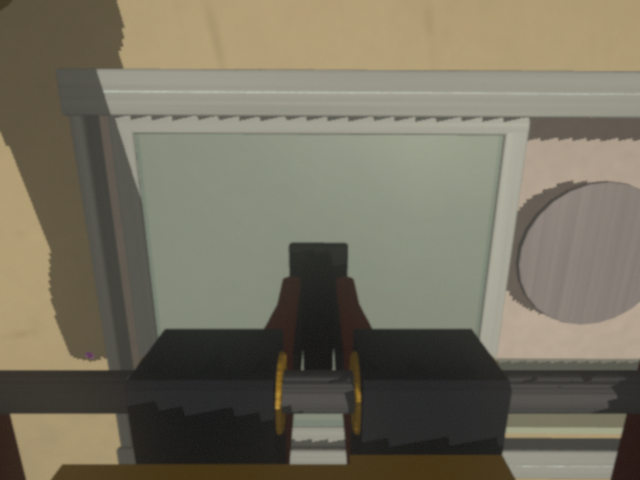

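View pics/top3.png

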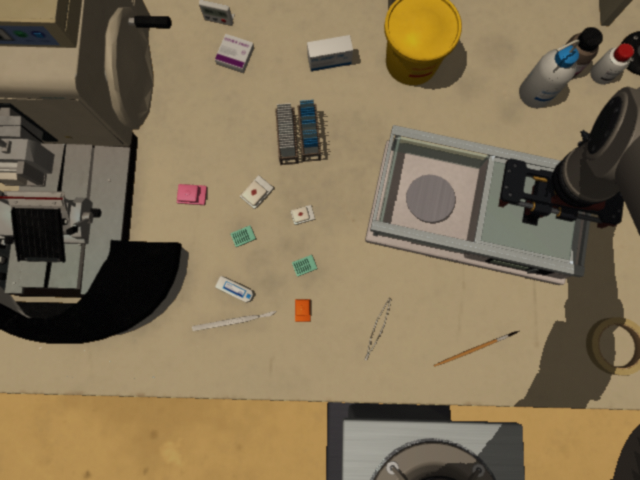

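The window is open. The pan shows in the top view at (431,198) and at the right of the wrist view, (598,252).

Run:
```python
from h import *
t=load('top3.png');P=pts(t)
m=np.zeros((480,640),bool);m[160:235,390:475]=1
q=m&(P[...,2]>.042)&(P[...,2]<.056)
print('pan depth',q.sum(),P[q].mean(0),np.median(P[q][:,2]),cv2.minEnclosingCircle((P[q][:,:2]*1000).astype(np.float32)))
im=t['color'].astype(int)
reg=im[160:235,395:475];g=cv2.cvtColor(t['color'],cv2.COLOR_RGB2HSV)[160:235,395:475]
mm=((im[160:235,395:475,0]-im[160:235,395:475,2]<22)&(reg.sum(2)<480)).astype(np.uint8)
k,l,st,ce=cv2.connectedComponentsWithStats(mm);i=1+st[1:,4].argmax();print(st[i],ce[i]+[395,160])
p=(ce[i]+[395,160]);print(onz(t,*p,.048))
w=load('w3.png');Pw=pts(w);mw=np.zeros((480,640),bool);mw[170:335,510:]=1
q2=mw&(Pw[...,2]>.042)&(Pw[...,2]<.054);print('wrist pan',q2.sum(),Pw[q2].min(0),Pw[q2].max(0),np.median(Pw[q2][:,2]))
pan=P[q].mean(0);fin=np.array([.5132,-.152])
print('travel est',np.linalg.norm(fin-pan[:2]), (fin-pan[:2])/np.linalg.norm(fin-pan[:2]))
```

```text
pan depth 1944 [0.5487965  0.00545692 0.0471973 ] 0.04710637373170545 ((554.2125244140625, 5.348955154418945), 98.2228012084961)
[  11   15   50   49 1884] [430.44426752 198.65976645]
[0.54580455 0.00919838 0.048     ]
wrist pan 14703 [ 0.50223745 -0.03643683  0.0421101 ] [0.59234876 0.03597591 0.04961488] 0.047262922625430914
travel est 0.1614304535659092 [-0.2205067  -0.97538546]
```

```bash
python3 -m creep '{"twist":[[0,0,0],[0,0,0],[0,0,0],[0,0,0],[0,0,0]],"slide":[[0,0,0],[0,0,0],[0,0,0.03],[0,0,0.04],[0,0,0.04]],"jaw":[0.03,0.045,0.05,0.05,0.06]}' 10
python3 -m creep '{"twist":[[0,0,-0.179],[0,0,-0.179],[0,0,-0.179],[0,0,-0.179],[0,0,-0.179]],"slide":[[-0.003,0.05,0],[-0.003,0.05,0],[-0.003,0.05,0],[-0.003,0.05,0],[-0.003,0.05,0]],"jaw":[0.06,0.06,0.06,0.06,0.06]}'
python3 -m creep '{"twist":[[0,0,-0.179],[0,0,0],[0,0,0]],"slide":[[-0.003,0.05,-0.02],[-0.003,0.04,-0.02],[0,0,0]],"jaw":[0.06,0.06,0.06]}'
python3 -c "
from h import *
axes();cap('wrist','w4.png');cap('top','top4.png')"
```

```text
t: 5.35
ee_pos: [0.5114, -0.1514, 0.226]
ee_rot: [-0.449, 0.546, 0.45, 0.545]
contact_force: [0.8, 0.2, -0.2]
gripper_width: 0.0569
t: 5.98
ee_pos: [0.497, 0.0939, 0.2252]
ee_rot: [-0.174, 0.686, 0.174, 0.685]
contact_force: [0.2, 0.1, -0.2]
gripper_width: 0.06
t: 6.35
ee_pos: [0.4895, 0.1856, 0.1835]
ee_rot: [-0.117, 0.699, 0.116, 0.696]
contact_force: [-0.0, -0.9, -0.0]
gripper_width: 0.0603
t 6.35 p [0.4895 0.1856 0.1835] jaw dir deg 18.98 xaxis [-0.0043 -0.0015 -1.    ] f [-0.03 -0.94 -0.03] w 0.0603 q [-0.74  0.28  0.31  1.97 -0.11  0.91 -0.05]
```

View pics/w4.png

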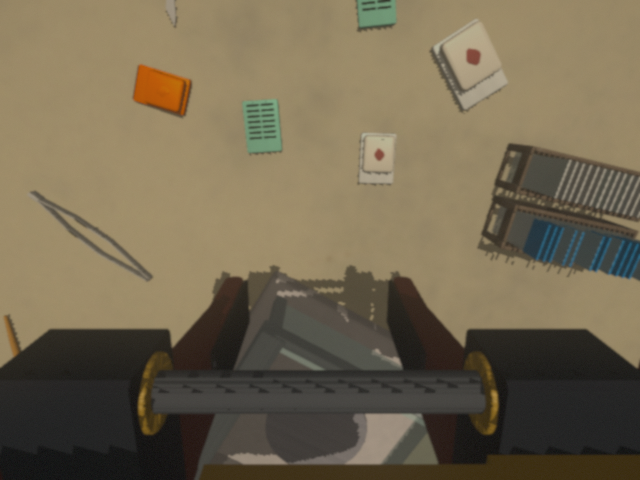

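View pics/top4.png

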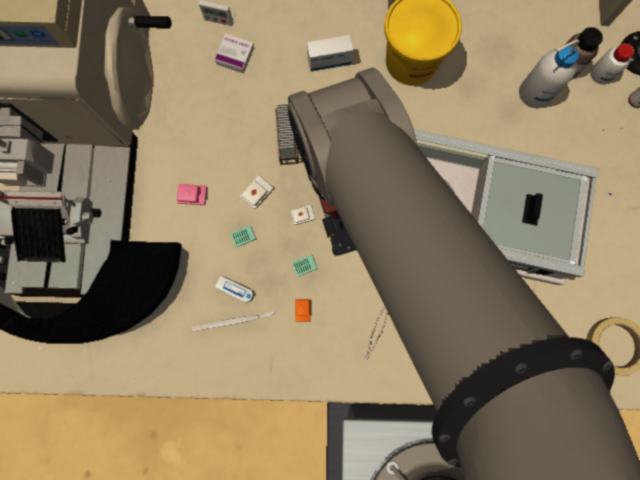

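The wrist view shows the small cassette at (377,158), nearly square to the image. The rack at (570,210) needs a height check for gripper clearance.

Run:
```python
from h import *
a,pa=cass('w4.png',(348,122,406,195))
b,pb=cass('w1.png',(222,298,284,352))
print(tri(a,pa,b,pb))
for f,bx in(('w4.png',(480,140,640,280)),('top0.png',(268,90,330,170))):
    P=pts(load(f))[bx[1]:bx[3],bx[0]:bx[2]];m=(P[...,2]>.02)&(P[...,2]<.2)
    print(f,P[m].min(0),P[m].max(0),np.percentile(P[m],[1,99],axis=0))
print('need', np.array([.519,.2445]),); axes()
```

```text
w4.png rect mm [519.4 244.2] [28. 41.] 16.8
red (np.float64(378.95238095238096), np.float64(154.07142857142856)) [0.5184 0.248  0.014 ]
w1.png rect mm [518.8 244.8] [29.4 40.1] 17.3
red (np.float64(253.95), np.float64(328.75)) [0.5176 0.2481 0.014 ]
(array([0.51851517, 0.24782898, 0.01247446]), np.float64(0.0003502294390750725))
w4.png [0.61695584 0.21187506 0.02005099] [0.72513164 0.29922409 0.07809493] [[0.61863033 0.21558658 0.02608411]
 [0.71607304 0.29571793 0.07685022]]
top0.png [0.61867785 0.21315496 0.0200404 ] [0.72917917 0.30085656 0.08140698] [[0.62052642 0.21538464 0.02467032]
 [0.72102263 0.29646973 0.07866446]]
need [0.519  0.2445]
t 6.45 p [0.4915 0.1819 0.1851] jaw dir deg 18.64 xaxis [-0.0014 -0.0014 -1.    ] f [ 0.06 -0.75 -0.83] w 0.0602 q [-0.73  0.28  0.31  1.97 -0.1   0.91 -0.04]
```

```bash
python3 -m creep '{"twist":[[0,0,-0.028],[0,0,0],[0,0,0],[0,0,0],[0,0,0]],"slide":[[0.0138,0.031,-0.04],[0.0137,0.0315,-0.04],[0,0,-0.035],[0,0,-0.02],[0,0,0]],"jaw":[0.05,0.045,0.045,0.045,0.045]}' 8
python3 -c "
from h import *
axes();cap('wrist','w5.png')"
```

```text
t: 7.08
ee_pos: [0.5193, 0.2427, 0.0498]
ee_rot: [-0.104, 0.7, 0.103, 0.699]
contact_force: [-0.1, -0.1, 0.3]
gripper_width: 0.0453
t 7.08 p [0.5193 0.2427 0.0498] jaw dir deg 16.86 xaxis [-0.002  -0.0023 -1.    ] f [-0.1  -0.05  0.29] w 0.0453 q [-0.74  0.54  0.25  1.95 -0.2   0.68 -0.07]
```

View pics/w5.png

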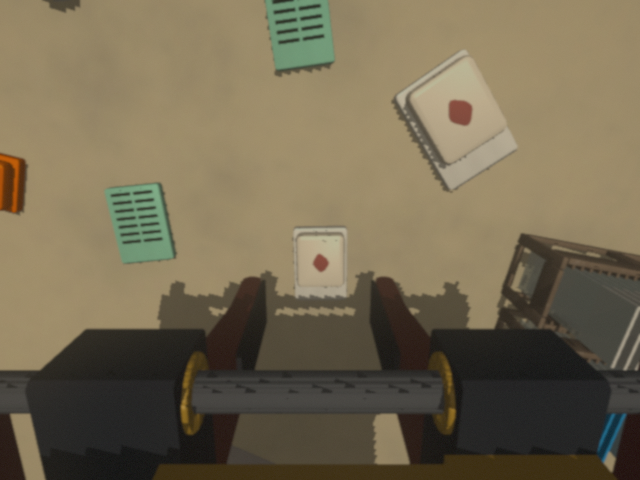

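The cassette at (320,262) is centred between the fingers and square to them.

```bash
python3 -m creep '{"twist":[[0,0,0],[0,0,0],[0,0,0],[0,0,0]],"slide":[[0,0.0015,-0.025],[0,0,-0.015],[0,0,-0.006],[0,0,0]],"jaw":[0.045,0.045,0.045,0.045]}' 8
python3 -c "
from h import *
axes()"
```

```text
t: 7.62
ee_pos: [0.5197, 0.2464, 0.0049]
ee_rot: [-0.104, 0.699, 0.104, 0.699]
contact_force: [-0.1, 0.7, -0.2]
gripper_width: 0.0451
t 7.62 p [0.5197 0.2464 0.0049] jaw dir deg 16.97 xaxis [ 1.e-04 -0.e+00 -1.e+00] f [-0.14  0.7  -0.23] w 0.0451 q [-0.72  0.62  0.22  1.96 -0.23  0.59 -0.05]
```

```bash
python3 -m creep '{"twist":[[0,0,0],[0,0,0],[0,0,0],[0,0,0],[0,0,0]],"slide":[[0,-0.001,-0.0025],[0,0,0],[0,0,0],[0,0,0],[0,0,0]],"jaw":[0.04,0.03,0.025,0.022,0.022]}' 8
python3 -c "
from h import *
axes();cap('wrist','w6.png')"
```

```text
t: 8.25
ee_pos: [0.5197, 0.2457, 0.0024]
ee_rot: [-0.104, 0.699, 0.105, 0.699]
contact_force: [-0.9, 0.1, 3.5]
gripper_width: 0.0283
t 8.25 p [0.5197 0.2457 0.0024] jaw dir deg 16.99 xaxis [ 3.e-04  2.e-04 -1.e+00] f [-0.87  0.07  3.55] w 0.0283 q [-0.72  0.62  0.22  1.96 -0.23  0.59 -0.05]
```

View pics/w6.png

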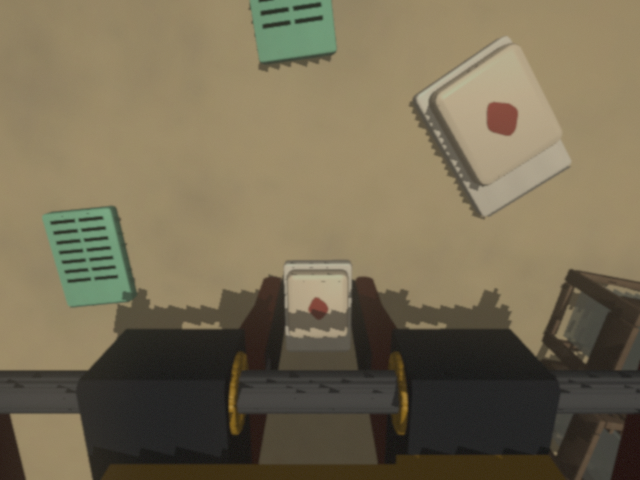

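The jaws are shut on the 28 mm base (28.3 mm), with the cassette at (318,305) between them. Lifting slowly.

```bash
python3 -m creep '{"twist":[[0,0,0],[0,0,0],[0,0,0],[0,0,0],[0,0,0]],"slide":[[0,0,0],[0,0,0.01],[0,0,0.02],[0,0,0.02],[0,0,0]],"jaw":[0.02,0.02,0.02,0.02,0.02]}' 14
python3 -c "
from h import *
axes();cap('wrist','w7.png')"
```

```text
t: 8.93
ee_pos: [0.5205, 0.2462, 0.0537]
ee_rot: [-0.104, 0.698, 0.105, 0.7]
contact_force: [0.6, 0.4, -0.1]
gripper_width: 0.0282
t 8.93 p [0.5205 0.2462 0.0537] jaw dir deg 16.99 xaxis [ 0.0026  0.0017 -1.    ] f [ 0.56  0.41 -0.09] w 0.0282 q [-0.74  0.54  0.25  1.94 -0.2   0.68 -0.07]
```

View pics/w7.png

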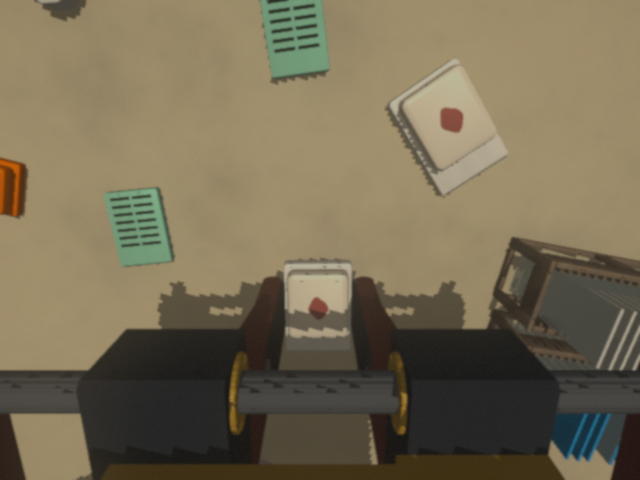

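```bash
python3 -m creep '{"twist":[[0,0,0],[0,0,0],[0,0,0],[0,0,0]],"slide":[[0,0,0.035],[0,0,0.05],[0,0,0.045],[0,-0.02,0.02]],"jaw":[0.02,0.02,0.02,0.02]}' 14
python3 -m creep '{"twist":[[0,0,0],[0,0,0],[0,0,0],[0,0,0],[0,0,0]],"slide":[[0.005,-0.045,0],[0.006,-0.045,0],[0.006,-0.045,0],[0.006,-0.045,0],[0.004,-0.036,0]],"jaw":[0.02,0.02,0.02,0.02,0.02]}' 14
python3 -m creep '{"twist":[[0,0,0],[0,0,0]],"slide":[[0,0,-0.03],[0,0,0]],"jaw":[0.02,0.02]}' 14
python3 -c "
from h import *
axes();cap('wrist','w8.png')"
```

```text
t: 9.48
ee_pos: [0.5199, 0.2269, 0.2036]
ee_rot: [-0.105, 0.698, 0.106, 0.7]
contact_force: [-0.3, 0.1, -0.5]
gripper_width: 0.028
t: 10.1
ee_pos: [0.5451, 0.006, 0.2006]
ee_rot: [-0.104, 0.7, 0.103, 0.698]
contact_force: [0.1, 1.0, -0.2]
gripper_width: 0.0281
t: 10.35
ee_pos: [0.5436, 0.008, 0.1693]
ee_rot: [-0.104, 0.702, 0.104, 0.697]
contact_force: [0.3, 0.2, -0.0]
gripper_width: 0.028
t 10.35 p [0.5436 0.008  0.1693] jaw dir deg 16.89 xaxis [-0.0066 -0.0015 -1.    ] f [ 0.25  0.19 -0.05] w 0.028 q [-0.45  0.34  0.4   1.94 -0.16  0.9   0.32]
```

View pics/w8.png

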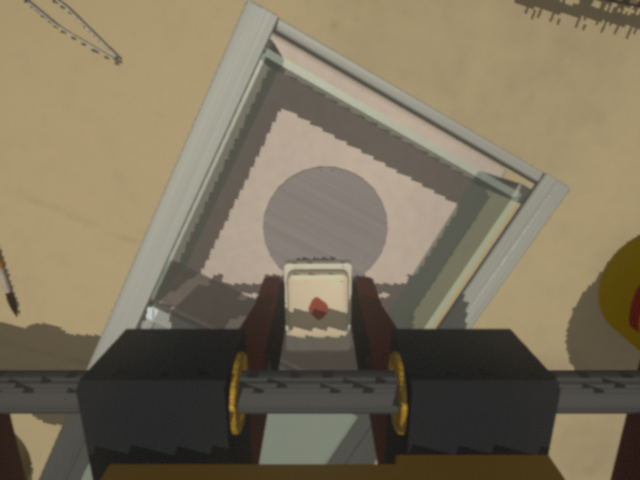

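The pan disc is at about (325,228), with the cassette still held at (318,305).

Run:
```python
from h import *
c=load('w8.png');print(onz(c,325,228,.048));P=pts(c)
m=np.zeros((480,640),bool);m[150:255,255:395]=1
q=m&(P[...,2]>.042)&(P[...,2]<.054);x=P[q];print(len(x),x.min(0),x.max(0),np.median(x[:,2]),np.percentile(x,[.5,99.5],axis=0))
axes()
```

```text
[0.54696214 0.01051888 0.048     ]
9194 [ 0.50225953 -0.0204126   0.04294803] [0.59145409 0.05410227 0.04987971] 0.04732508101871627 [[ 0.5038567  -0.01704952  0.04548844]
 [ 0.58964535  0.05279518  0.04906502]]
t 10.4 p [0.5448 0.0087 0.1706] jaw dir deg 16.95 xaxis [-0.0042 -0.001  -1.    ] f [-0.33  0.88 -0.51] w 0.0285 q [-0.45  0.34  0.4   1.94 -0.16  0.9   0.32]
```

```bash
python3 -m creep '{"twist":[[0,0,0],[0,0,0],[0,0,0],[0,0,0],[0,0,0]],"slide":[[0.001,0.001,-0.035],[0,0,-0.035],[0,0,-0.03],[0,0,-0.01],[0,0,0]],"jaw":[0.02,0.02,0.02,0.02,0.02]}' 14
python3 -m creep '{"twist":[[0,0,0]],"slide":[[0,0,0]],"jaw":[0.02]}' 14
python3 -c "
from h import *
axes();"
```

```text
t: 11.02
ee_pos: [0.5476, 0.0108, 0.0624]
ee_rot: [-0.105, 0.699, 0.105, 0.699]
contact_force: [0.5, 0.6, -0.1]
gripper_width: 0.028
t: 11.15
ee_pos: [0.5485, 0.0107, 0.0635]
ee_rot: [-0.105, 0.699, 0.105, 0.7]
contact_force: [-0.6, 0.1, -0.2]
gripper_width: 0.0282
t 11.15 p [0.5485 0.0107 0.0635] jaw dir deg 17.0 xaxis [ 2.1e-03  4.0e-04 -1.0e+00] f [-0.63  0.07 -0.23] w 0.0282 q [-0.4   0.5   0.33  2.01 -0.25  0.67  0.4 ]
```

Roughly 12 mm still to go; lowering gently, stopping at contact.

```bash
python3 -m creep '{"twist":[[0,0,0],[0,0,0],[0,0,0],[0,0,0]],"slide":[[-0.001,-0.0005,-0.005],[0,0,-0.004],[0,0,-0.002],[0,0,0]],"jaw":[0.02,0.02,0.02,0.02]}' 14
python3 -m creep '{"twist":[[0,0,0],[0,0,0]],"slide":[[0,0,-0.0015],[0,0,0]],"jaw":[0.02,0.02]}' 14
python3 -c "
from h import *
axes();cap('wrist','w9.png')"
```

```text
t: 11.65
ee_pos: [0.5464, 0.0101, 0.051]
ee_rot: [-0.104, 0.699, 0.104, 0.699]
contact_force: [0.1, 0.9, 0.3]
gripper_width: 0.0276
t: 11.9
ee_pos: [0.5467, 0.0101, 0.0502]
ee_rot: [-0.104, 0.699, 0.105, 0.699]
contact_force: [-0.4, -0.6, 6.2]
gripper_width: 0.028
t 11.9 p [0.5467 0.0101 0.0502] jaw dir deg 16.99 xaxis [ 2.e-04  3.e-04 -1.e+00] f [-0.44 -0.58  6.24] w 0.028 q [-0.39  0.52  0.32  2.02 -0.27  0.65  0.41]
```

View pics/w9.png

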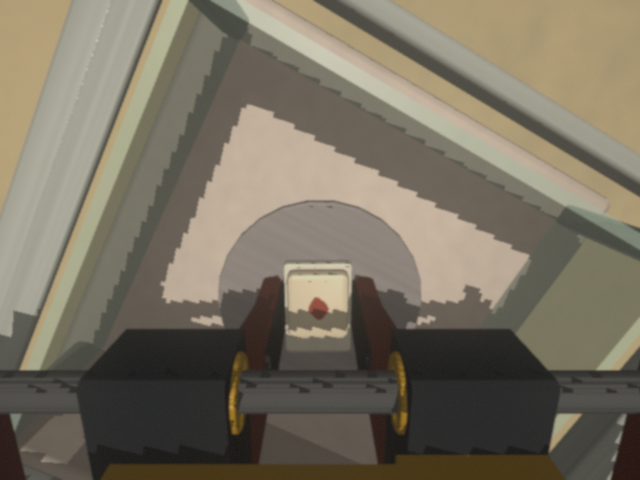

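It touches down at 6 N, centred on the pan (disc edges 219–421, cassette at (318,305)). Releasing.

```bash
python3 -m creep '{"twist":[[0,0,0],[0,0,0],[0,0,0],[0,0,0],[0,0,0]],"slide":[[0,0,0],[0,0,0],[0,0,0],[0,0,0],[0,0,0]],"jaw":[0.032,0.038,0.045,0.045,0.045]}' 10
python3 -m creep '{"twist":[[0,0,0],[0,0,0],[0,0,0],[0,0,0],[0,0,0]],"slide":[[0,0,0.01],[0,0,0.03],[0,0,0.04],[0,0,0.05],[0,0,0.03]],"jaw":[0.045,0.045,0.045,0.045,0.045]}' 10
python3 -c "
from h import *
axes();cap('wrist','w10.png')"
```

```text
t: 12.58
ee_pos: [0.5465, 0.0101, 0.0496]
ee_rot: [-0.104, 0.699, 0.105, 0.699]
contact_force: [0.4, -0.3, -0.4]
gripper_width: 0.045
t: 13.2
ee_pos: [0.5473, 0.0099, 0.2128]
ee_rot: [-0.104, 0.698, 0.104, 0.701]
contact_force: [0.9, 0.1, -0.7]
gripper_width: 0.0447
t 13.2 p [0.5473 0.0099 0.2128] jaw dir deg 16.97 xaxis [ 3.3e-03  7.0e-04 -1.0e+00] f [ 0.94  0.11 -0.7 ] w 0.0447 q [-0.48  0.29  0.42  1.9  -0.14  0.98  0.3 ]
```

View pics/w10.png

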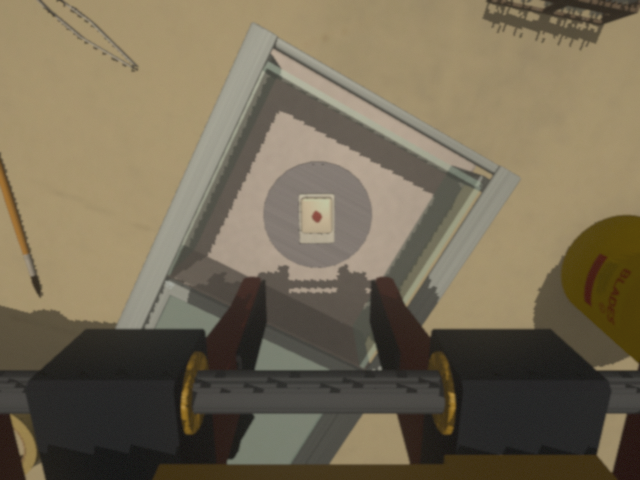

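The cassette lies wax up at (317,218) on the pan, whose centre is (318,214). Back to the fin.

```bash
python3 -m creep '{"twist":[[0,0,0.18],[0,0,0.18],[0,0,0.18],[0,0,0.18],[0,0,0.18]],"slide":[[-0.007,-0.033,0],[-0.007,-0.033,0],[-0.007,-0.033,0],[-0.007,-0.033,0],[-0.006,-0.03,0]],"jaw":[0.05,0.05,0.05,0.05,0.05]}' 10
python3 -m creep '{"twist":[[0,0,0.18],[0,0,0]],"slide":[[0,0,0],[0,0,0]],"jaw":[0.05,0.05]}' 10
python3 -c "
from h import *
axes();c=cap('wrist','w11.png');P=pts(c);m=(P[...,2]>.13)&(P[...,2]<.145);m[330:]=0
v,u=np.nonzero(m);print(m.sum(),P[m].mean(0),cv2.minAreaRect((P[m][:,:2]*1000).astype(np.float32)))"
```

```text
t: 13.88
ee_pos: [0.512, -0.1533, 0.2102]
ee_rot: [-0.4, 0.583, 0.4, 0.583]
contact_force: [0.3, 0.8, -1.0]
gripper_width: 0.0495
t: 14.12
ee_pos: [0.5123, -0.1523, 0.21]
ee_rot: [-0.448, 0.547, 0.448, 0.547]
contact_force: [-0.1, 0.7, 1.1]
gripper_width: 0.0499
t 14.12 p [ 0.5123 -0.1523  0.21  ] jaw dir deg 78.72 xaxis [ 4.e-04  2.e-04 -1.e+00] f [-0.12  0.73  1.06] w 0.0499 q [-0.08  0.26  0.3   1.92 -0.09  0.97  1.64]
1320 [ 0.51317107 -0.15192926  0.13572307] ((514.3295288085938, -152.01324462890625), (11.694954872131348, 43.14713668823242), 78.37110137939453)
```

View pics/w11.png

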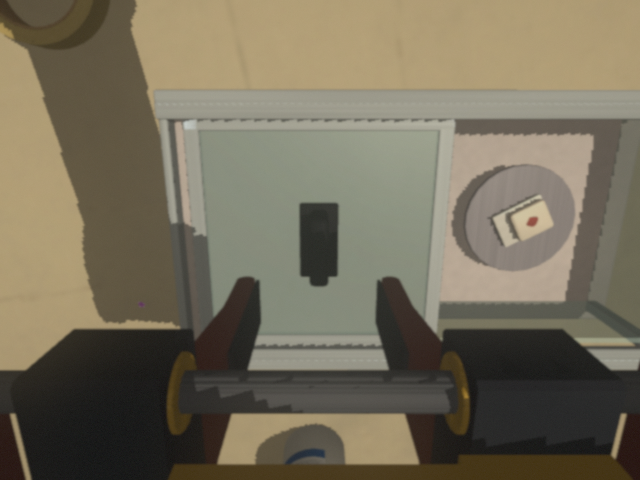

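The fin is at (319,240), centred between the fingers. The cassette is at (522,220) on the pan.

```bash
python3 -m creep '{"twist":[[0,0,0],[0,0,0],[0,0,0],[0,0,0],[0,0,0]],"slide":[[0.001,0,-0.035],[0,0,-0.035],[0,0,-0.02],[0,0,-0.004],[0,0,0]],"jaw":[0.05,0.045,0.04,0.04,0.03]}' 10
python3 -m creep '{"twist":[[0,0,0],[0,0,0],[0,0,0],[0,0,0]],"slide":[[0,0,0],[0,0,0],[0,0,0],[0,0,0]],"jaw":[0.02,0.01,0.005,0.005]}' 10
python3 -c "
from h import *
axes()"
```

```text
t: 14.8
ee_pos: [0.5139, -0.1516, 0.1161]
ee_rot: [-0.449, 0.546, 0.449, 0.546]
contact_force: [1.2, 1.3, -0.6]
gripper_width: 0.0334
t: 15.3
ee_pos: [0.514, -0.152, 0.1164]
ee_rot: [-0.449, 0.546, 0.449, 0.547]
contact_force: [-0.6, 0.3, 5.7]
gripper_width: 0.0122
t 15.3 p [ 0.514  -0.152   0.1164] jaw dir deg 78.85 xaxis [ 1.3e-03  1.0e-04 -1.0e+00] f [-0.64  0.28  5.74] w 0.0122 q [-0.05  0.39  0.27  2.   -0.15  0.77  1.69]
```

```bash
python3 -m creep '{"twist":[[0,0,0],[0,0,0],[0,0,0],[0,0,0],[0,0,0]],"slide":[[0.002,0.0098,0],[0.0034,0.0167,0],[0.0036,0.0176,0],[0.0036,0.0176,0],[0.0036,0.0176,0]],"jaw":[0.005,0.005,0.005,0.005,0.005]}' 10
python3 -m creep '{"twist":[[0,0,0],[0,0,0],[0,0,0],[0,0,0],[0,0,0]],"slide":[[0.0036,0.0176,0],[0.0036,0.0176,0],[0.0034,0.0167,0],[0.003,0.0147,0],[0,0,0]],"jaw":[0.005,0.005,0.005,0.005,0.005]}' 10
python3 -c "
from h import *
axes()"
```

```text
t: 15.92
ee_pos: [0.5299, -0.0725, 0.1164]
ee_rot: [-0.449, 0.546, 0.449, 0.546]
contact_force: [-2.8, -1.2, 7.5]
gripper_width: 0.0121
t: 16.55
ee_pos: [0.5437, -0.0038, 0.1164]
ee_rot: [-0.449, 0.545, 0.45, 0.546]
contact_force: [-3.1, 1.7, 7.6]
gripper_width: 0.012
t 16.55 p [ 0.5437 -0.0038  0.1164] jaw dir deg 78.99 xaxis [ 4.0e-04  1.5e-03 -1.0e+00] f [-3.14  1.67  7.61] w 0.012 q [-0.3   0.4   0.24  1.98 -0.13  0.78  1.4 ]
```

Now creep the remaining ~12 mm to the stop.

```bash
python3 -m creep '{"twist":[[0,0,0],[0,0,0],[0,0,0]],"slide":[[0.001,0.005,0],[0.0008,0.004,0],[0,0,0]],"jaw":[0.005,0.005,0.005]}' 10
python3 -m creep '{"twist":[[0,0,0],[0,0,0],[0,0,0]],"slide":[[0.0004,0.002,0],[0.0004,0.002,0],[0,0,0]],"jaw":[0.005,0.005,0.005]}' 10
python3 -c "
from h import *
axes()"
```

```text
t: 16.92
ee_pos: [0.5452, 0.0038, 0.1164]
ee_rot: [-0.449, 0.546, 0.449, 0.546]
contact_force: [-2.6, 1.3, 8.7]
gripper_width: 0.0118
t: 17.3
ee_pos: [0.5459, 0.0073, 0.1164]
ee_rot: [-0.449, 0.546, 0.449, 0.546]
contact_force: [-2.7, -0.4, 9.1]
gripper_width: 0.0118
t 17.3 p [0.5459 0.0073 0.1164] jaw dir deg 78.86 xaxis [-0.e+00  4.e-04 -1.e+00] f [-2.7  -0.4   9.09] w 0.0118 q [-0.32  0.4   0.24  1.98 -0.13  0.78  1.37]
```

```bash
python3 -m creep '{"twist":[[0,0,0],[0,0,0],[0,0,0]],"slide":[[0.0003,0.0015,0],[0.0003,0.0015,0],[0,0,0]],"jaw":[0.005,0.005,0.005]}' 10
python3 -m creep '{"twist":[[0,0,0],[0,0,0],[0,0,0]],"slide":[[0.0003,0.0015,0],[0.0003,0.0015,0],[0,0,0]],"jaw":[0.005,0.005,0.005]}' 10
python3 -c "
from h import *
axes()"
```

```text
t: 17.68
ee_pos: [0.5463, 0.0092, 0.1164]
ee_rot: [-0.449, 0.547, 0.449, 0.546]
contact_force: [-3.1, -2.1, 9.4]
gripper_width: 0.0117
t: 18.05
ee_pos: [0.5463, 0.0093, 0.1163]
ee_rot: [-0.449, 0.548, 0.448, 0.546]
contact_force: [-6.2, -8.1, 11.1]
gripper_width: 0.0122
t 18.05 p [0.5463 0.0093 0.1163] jaw dir deg 78.7 xaxis [-0.0014 -0.0036 -1.    ] f [-6.22 -8.15 11.12] w 0.0122 q [-0.33  0.4   0.24  1.97 -0.13  0.78  1.36]
```

It's at the stop: no further travel, and the push is 8 N. Relieve it, release and retreat.

```bash
python3 -m creep '{"twist":[[0,0,0],[0,0,0],[0,0,0],[0,0,0],[0,0,0]],"slide":[[-0.0005,-0.0025,0],[0,0,0],[0,0,0],[0,0,0],[0,0,0.01]],"jaw":[0.005,0.02,0.035,0.045,0.05]}' 10
python3 -m creep '{"twist":[[0,0,0],[0,0,0],[0,0,0],[0,0,0],[0,0,0]],"slide":[[0,0,0.03],[0,0,0.04],[0,0,0.04],[-0.0,0,0.0],[0,0,0]],"jaw":[0.05,0.05,0.05,0.05,0.05]}' 10
python3 -c "
from h import *
axes();c=cap('wrist','w12.png');P=pts(c);m=(P[...,2]>.13)&(P[...,2]<.145);m[330:]=0
print(P[m].mean(0),cv2.minAreaRect((P[m][:,:2]*1000).astype(np.float32)))"
```

```text
t: 18.68
ee_pos: [0.546, 0.0107, 0.1253]
ee_rot: [-0.449, 0.547, 0.45, 0.545]
contact_force: [-0.2, -0.4, 0.2]
gripper_width: 0.0462
t: 19.3
ee_pos: [0.5462, 0.0106, 0.2355]
ee_rot: [-0.449, 0.546, 0.449, 0.546]
contact_force: [-0.6, -0.0, -0.1]
gripper_width: 0.05
t 19.3 p [0.5462 0.0106 0.2355] jaw dir deg 78.88 xaxis [-4.e-04  1.e-04 -1.e+00] f [-0.62 -0.04 -0.12] w 0.05 q [-0.36  0.25  0.27  1.87 -0.08  1.03  1.32]
[0.54581145 0.00934012 0.13565477] ((546.6950073242188, 9.253063201904297), (11.63837718963623, 43.12285614013672), 78.51618957519531)
```

View pics/w12.png

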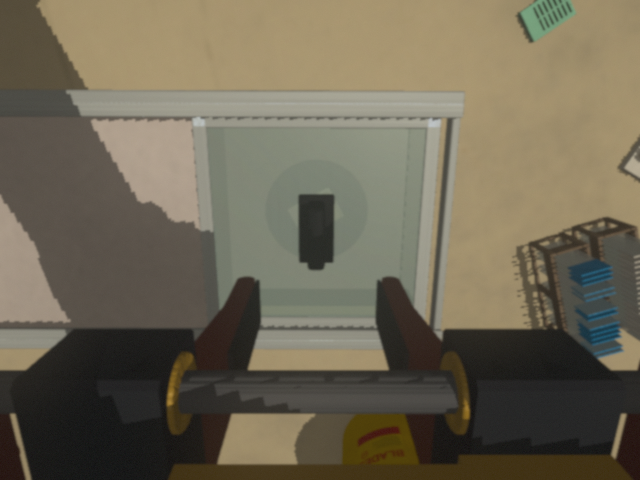

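The fin travelled 164.5 mm from its open position and is back over the pan centre, at (316,229). A last look from the other cameras with the arm moved aside.

```bash
python3 -m creep '{"twist":[[0,0,0],[0,0,0],[0,0,0],[0,0,0],[0,0,0]],"slide":[[0,-0.04,0.02],[0,-0.05,0.02],[0,-0.05,0],[0,-0.05,0],[0,0,0]],"jaw":[0.05,0.05,0.05,0.05,0.05]}' 10
python3 - <<'E'
from h import *
axes();t=cap('top','top9.png');s=cap('side','side9.png')
for n,bxs in(('top',[(228,222,262,250),(288,252,322,280)]),('side',[(298,318,332,348),(324,280,356,304)])):
    for b in bxs:
        for f in('0','9'):
            c=load(n+f+'.png');x0,y0,x1,y1=b;im=c['color'][y0:y1,x0:x1].astype(int)
            v,u=np.nonzero(im[...,1]-im[...,0]>15);print(n,f,onz(c,u.mean()+x0,v.mean()+y0,.007).round(4),len(u))
cv2.imwrite('pics/s9c.png',cv2.resize(s['color'][140:270,220:350],(650,650))[:,:,::-1])
E
```

```text
t: 19.98
ee_pos: [0.5449, -0.1842, 0.2744]
ee_rot: [-0.447, 0.549, 0.447, 0.547]
contact_force: [-0.2, 0.7, -0.1]
gripper_width: 0.0503
t 19.98 p [ 0.5449 -0.1842  0.2744] jaw dir deg 78.44 xaxis [-0.0026 -0.0018 -1.    ] f [-0.2   0.74 -0.09] w 0.0503 q [-0.09  0.28  0.38  1.76 -0.11  1.13  1.69]
top 0 [0.4759 0.3546 0.007 ] 317
top 9 [0.4759 0.3545 0.007 ] 316
top 0 [0.4233 0.2377 0.007 ] 327
top 9 [0.4233 0.2376 0.007 ] 325
side 0 [0.4762 0.3575 0.007 ] 260
side 9 [0.4762 0.3575 0.007 ] 260
side 0 [0.4238 0.2403 0.007 ] 190
side 9 [0.4238 0.2403 0.007 ] 190
```

View pics/s9c.png

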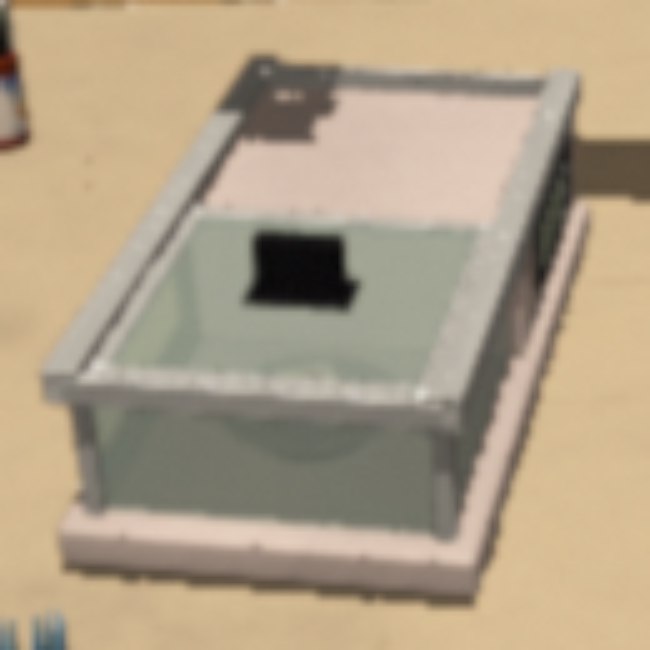

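View pics/top9.png

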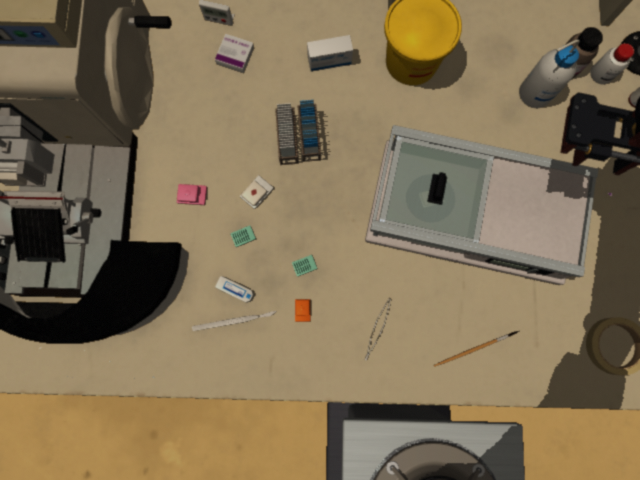

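The window is shut against the left end, with the fin at top (437,188). The empty cassettes haven't moved, the arm is clear, and the small cassette has gone from its spot on the bench.

```bash
python3 -c "
from h import *
axes();print(robot.finish_job())"
```

```text
t 20.07 p [ 0.546  -0.1793  0.2744] jaw dir deg 78.82 xaxis [-2.4e-03  6.0e-04 -1.0e+00] f [0.15 0.53 0.46] w 0.0499 q [-0.1   0.27  0.38  1.76 -0.11  1.13  1.69]
the job is handed in; nothing more can be done
None
```

The job is done and was handed in at about 20 s; no verdict was reported. I pinched the fin and slid the window open at about 0.15 m/s. I then gripped the small white wax cassette across its 28 mm, lowered it onto the pan until it touched at about 6 N, and let go. Last, I slid the window shut to its stop, pressing about 10 N at the end, and moved the arm clear.

**Last checks:**
- **Window:** the fin sits at (0.547, 0.009), over the measured pan centre, 164.5 mm from where it stood open.
- **Wax cassette:** in the wrist view after letting go, it lay wax up about 2–3 mm from the pan centre. With the window shut it shows only as faint corners beside the fin, so I did not measure its place again.
- **Empty cassettes:** both are within 0.2 mm of where they started, in the top and side views.
- **Disagreements:** the top view's depth put the pan centre about 3 mm off the colour and wrist measurements in y. I used the latter, (0.547, 0.009).

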